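Turn the staining station round for the next batch

TASK

Clear the used culture dishes off the steel deck: squeeze the red lock tab and slide the blue gate fully open until it locks, and wipe every dish with the green scraper block over the deck's front edge into the yellow tray, never touching a dish with the gripper. Then stand the scraper upright on its black mat again, slide the gate fully closed with its tab squeezed so that it locks, and stand the two brown stain bottles with white caps upright on the empty deck behind the gate, ready for the next batch. Leave the small black-capped bottle and the carton at the back alone.

Things in the scene. Friction and masses are not known exactly. Their poses are not given: they have to be found in the camera images.
- station: Fixed station. Origin at table level under the deck's centre; x to its back, away from the robot, y left, z up. Steel deck top 55 mm above the table, x -94..118, y -83..83 mm. Walls 22 mm high on it: sides (inner faces y = +-78), back (inner face x = 113). Front edge closed only by the gate. Beam right of it: x -93..-35, y -282..-83, top at 55, rack 12 mm higher along its back.
- tray_floor (a point): Centre of the inner floor of the open yellow discard tray that lies lower in front of the deck, part of the station: inside 91 (x) x 172 (y) mm, floor 5 mm and rim 40 mm above the table. Its back wall touches the deck's front edge.
- gate (a joint): Blue gate, a bar 159 mm long, 6 thick, 28 high along the deck's front edge (station x -84..-78 mm). 0 = closed; grows as it slides to the station's right (-y) along the beam; 0.160 m = fully open (end stop), the whole front edge free. About 2 N slides it once unlocked. Notches every 16 mm (also at 0 and 0.160), 2 mm play.
- tab (a joint): Red spring lock tab: 0 = released (locked, when the gate is on a notch), 0.008 m = squeezed fully towards the post (gate free). 4 N starts it, 8 N holds it in. Let go between notches it rests at 0.005 to 0.006 on a tooth and snaps to 0 at the next notch.
- gate_grip (a point): Grip point of the gate's carriage, midway between black fixed post (front) and red tab (behind): pinch them together along the station's x axis from above. 49 mm over both released, 41 squeezed; 26 mm wide along y; top 15 mm above this point, sides free to 21 mm below it. In the station's frame x -74.5, y -95 - 1000 * gate, z 90 mm.
- scraper: Green scraper block with a grip fin. Origin at the centre of its underside, z up. Base 40 (x) x 76 (y) x 24 mm with a black rubber sole; on it an upright fin 16 (x) x 50 (y) mm from 24 to 92 mm height, black rounded bar on top to 98 mm. The same both ways round. 0.3 kg, heavy at the bottom.
- mat: Flat black rubber parking mat of the scraper, 90 (x) x 110 (y) mm, a film under 1 mm thick fixed on the table; origin at the centre of its underside.
- dish_0: Closed culture dish (pink), 60 mm across its base and 63 mm at most, 14 mm high, 22 g; origin at the centre of its underside. Two to four dishes lie on the deck, the others are absent.
- dish_1: Closed culture dish (yellowish), as dish_0.
- dish_2: Closed culture dish (pink), as dish_0.
- dish_3: Closed culture dish (yellowish), as dish_0.
- oil_bottle: Bystander: small brown bottle with a black cap, 31 x 32 x 68 mm, at the back; origin at its underside.
- cover_slip_carton: Bystander: carton with a green edge, 105 x 62 x 38 mm, at the back; origin at its underside.
- stain_a: Brown stain bottle with a white cap, closed and rigid, 43 mm across, 92 mm high with shoulders above about 60 mm; stands on the table; origin at the centre of its underside, z up.
- stain_b: Second brown stain bottle with a white cap, just like stain_a; the two are interchangeable.

How it is judged:
By the outcome, as a careful person would: the job done as asked, in the order asked, and still so for the second after the job is handed in, with the robot touching nothing.
Of dish_0, dish_1, dish_2, dish_3 only 2 to 4 are there at a start; the rules pass over those that are not, and their reading is None.
At some moment in a run one of scraper may be knocked a few centimetres aside while the robot is not near it.
Once in a run the grip may slacken for a moment while it holds something.
It also fails if it takes over 210 s, if anything falls off the work surface, if the arm or the gripper's body presses on something with over 40 N, if the wrist force passes 120 N, or if a joint passes its speed limit or range.

ROBOT

A 6-joint arm with a two-finger parallel gripper is mounted at the origin on a cart in front of the work surface, level with it; the furniture and walls round the work are solid. World frame = base frame: x ahead of the robot, y to its left, z up, the work surface at z = 0. Lengths are in m, angles in degrees, forces in N, time in s.
With the tool pointing down it reaches from about 0.35 to 0.85 m from the base axis. Payload 8.1 kg.
Tool frame: the origin (TCP) lies midway between the tips of the shut fingers; the grasp point (between the pads) lies 19 mm behind it; z points along the fingers, y is the line along which they close (so a half turn about z gives the same grasp; the last joint's range is limited). The gripper opens to 93 mm and grips with 3 to 60 N. Pads are 15 mm wide; open, the fingers measure 128 mm over their backs; the gripper's body (75 mm by 188 mm) begins 65 mm behind the grasp point.
Start: joints at [62.143, 7.471, 85.268, -0, 87.261, -4.893], TCP at [0.234, 0.552, 0.219] pointing down, gripper open.
Joint ranges: [-169.43, 169.43], [-51.17, 129.36], [1.28, 143.12], [-76.62, 256.62], [0, 156.53], [-152.29, 152.29]. Speed limits (degrees/s): [136.94, 136.94, 159.86, 180, 180, 180].

INTERFACE

Orientations are given as [roll, pitch, yaw] about the fixed x, y, z axes, in that order (R = Rz(yaw) Ry(pitch) Rx(roll)).
In Python, from rig import r gives the robot as it stands.
- The arm moves only by the shell command python3 -m creep 'ROWS' [FORCE]. ROWS is JSON, one flat list of numbers, 7 for each row, row after row: the turn, a rotation vector about the tool's x, y, z in units of 5 degrees (1.0 is 5 degrees), then the shift along the tool's x, y, z in units of 25 mm (1.0 is 25 mm), then the opening, from 0 (shut) to 1 (fully open). A call has 1 to 8 rows; each row is the pose to reach, as a shift and turn from the pose commanded when the call began, along the tool's axes at that moment; what a row does not reach only later rows make up. A row lasts 1/8 s, in which the tool goes at most 62.5 mm and 10.7 degrees, less where a joint would pass 70% of its speed; a pose out of reach is approached as far as the arm can. A call with a gripper value outside its range is refused whole. The fingers move at their own pace and stop on an object; FORCE is the grip in N (left out, the last holds). Time passes only in rows, so rows that repeat a pose let the fingers close. It gives the time, the measured TCP pose, the force, the opening and the grip force at its end, in the units of the state.
- r.get_obs(): the state, without advancing time (a new reading comes with each control period).
- r.camera(name): name is "side" or "top" or "wrist"; returns a dict with "img" (384x512x3 uint8, red, green, blue), "depth" (384x512 float32, m along the optical axis (not along the pixel's ray), 0 where there is no reading), "mtx" (3x3 intrinsics, pixels), "D" ([k1, k2, p1, p2, k3] as OpenCV has them; the pictures are not rectified), "R" (3x3) and "t" (3): a world point X has camera coordinates R X + t. Camera axes: x right, y down, z forward; pixel columns grow to the right and rows downward; lengths in m; the calibration is good to about 2 mm. A picture is of the moment at which its call begins.
- r.job_done(): hands the job in; it is judged then, once.
The state is a dict: "time_s": time; "joint_positions": joint angles; "qvel": joint speeds; "joint_efforts": joint torques, N m; "eef_pos": TCP position; "ee_rot": TCP orientation; "wrist_force": force on the tool from outside, world axes, zero at the start; "wrist_torque": the same for the moment, N m; "opening": opening from 0.0 (shut) to 1.0 (fully open); "gripper_force": force on a finger pad.
Only numpy, scipy, OpenCV 4.12 (cv2) and the standard library are available. Lean on these libraries where they do the work, as an engineer would, in place of code of your own. Each camera call takes 0.05 s, during which the arm holds its last target. There are 200 camera calls.

## Working session

There is one attempt and no reset: what is moved stays moved. The work goes in short steps, Python scripts to look and compute and a shell command to move; the robot and the scene stay as the last step left them, time stands still between calls to the robot, and variables do not carry over. Pictures are saved under pics/ and viewed, at most 14 in all, crops included, and the job is handed in when it is done.

```bash
ls; mkdir -p pics
python3 - <<'E'
from rig import r
import cv2,numpy as np
print(r.get_obs())
for n in ["top","side"]:
    c=r.camera(n); np.savez(f"pics/{n}0.npz",**c); cv2.imwrite(f"pics/{n}0.png",c["img"][:,:,::-1]); print(n,c["mtx"],c["D"],c["R"],c["t"])
E
```

```text
pics
{'time_s': 0.0, 'joint_positions': array([ 6.21419755e+01,  7.51546538e+00,  8.53291262e+01,  3.94194404e-06,
        8.72621580e+01, -4.89287519e+00]), 'qvel': array([ 0.02753274, -0.02131416, -0.08730778, -0.0033699 , -0.00288496,
       -0.04721291]), 'joint_efforts': array([ 1.45286343e-03, -5.59847188e+01, -4.91762817e+01,  7.70515809e-02,
        3.54996650e-02, -1.45638664e-04]), 'eef_pos': array([0.23381039, 0.55194418, 0.2175852 ]), 'ee_rot': array([-1.79893640e+02, -9.10891646e-03,  1.57034842e+02]), 'wrist_force': array([ 0.11541777, -0.03170376,  0.59753099]), 'wrist_torque': array([0.00836053, 0.01260134, 0.00223125]), 'gripper_force': 0.0, 'opening': 1.0048151822395963}
top [[451.6494793    0.         249.1916325 ]
 [  0.         451.6494793  195.72102563]
 [  0.           0.           1.        ]] [-0.18478873  0.          0.          0.          0.        ] [[ 0.02131947 -0.99976089 -0.00486241]
 [-0.98042063 -0.01995427 -0.19590103]
 [ 0.19575716  0.00894372 -0.98061162]] [-0.04134197  0.60381805  0.86941686]
side [[388.33472149   0.         248.48004189]
 [  0.         388.33472149 189.63842992]
 [  0.           0.           1.        ]] [0.03420412 0.         0.         0.         0.        ] [[ 0.94919131 -0.31418986 -0.01790514]
 [-0.14289293 -0.37960025 -0.91404883]
 [ 0.28038808  0.87016572 -0.40520877]] [-0.5654457   0.16428177  0.88171033]
```

View pics/top0.png

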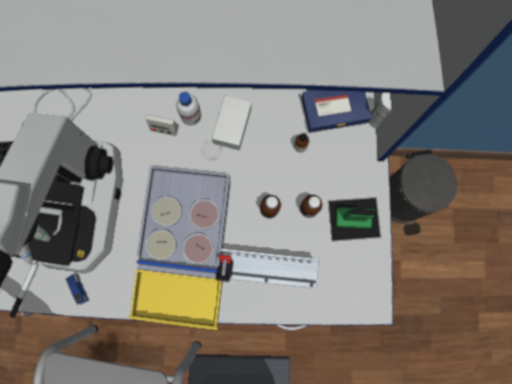

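View pics/side0.png

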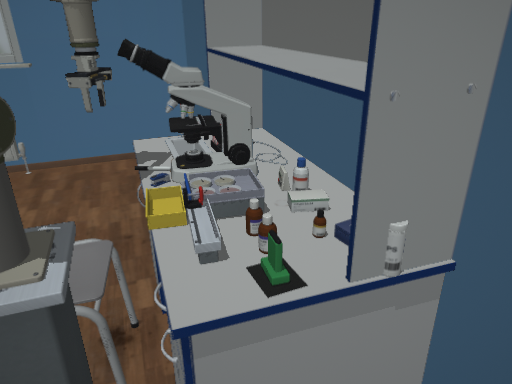

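Top view: the deck is at about (185,220) with four dishes at (166,211), (204,214), (161,244) and (197,248). The tray is at (177,297), the red tab at (225,262), and the stain bottles at (270,205) and (311,205). The scraper sits on its mat at (354,218).

```bash
cat > h.py <<'E'
import numpy as np,cv2
def world(c):
    h,w=c["depth"].shape
    uv=np.stack(np.meshgrid(np.arange(w),np.arange(h)),-1).reshape(-1,1,2).astype(float)
    n=cv2.undistortPoints(uv,c["mtx"],c["D"]).reshape(h,w,2)
    d=c["depth"][...,None].astype(float)
    P=(np.concatenate([n*d,d],-1)-c["t"])@c["R"]   # R^T (x-t)
    P[c["depth"]<=0]=np.nan
    return P
def onz(c,uv,z):
    n=cv2.undistortPoints(np.array(uv,float).reshape(-1,1,2),c["mtx"],c["D"]).reshape(-1,2)
    ray=np.c_[n,np.ones(len(n))]@c["R"]; o=-c["R"].T@c["t"]
    return (o+ray*((z-o[2])/ray[:,2])[:,None])[:,:2]
def masks(img):
    H=cv2.cvtColor(img,cv2.COLOR_RGB2HSV); h,s,v=[H[...,i].astype(int) for i in range(3)]
    return dict(yellow=(h>20)&(h<32)&(s>180)&(v>120),green=(h>55)&(h<85)&(s>120),red=((h<6)|(h>174))&(s>170)&(v>110),
      blue=(h>105)&(h<122)&(s>140)&(v>90),brown=((h<14)&(s>110)&(v<110)))
E
python3 - <<'E'
from h import *
np.set_printoptions(precision=4,suppress=True)
c=dict(np.load("pics/top0.npz")); P=world(c); M=masks(c["img"])
def rect(m,z,name):
    n,l,st,ce=cv2.connectedComponentsWithStats(m.astype(np.uint8))
    for i in range(1,n):
        if st[i,4]<25: continue
        vu=np.argwhere(l==i); xy=onz(c,vu[:,::-1],z); R=cv2.minAreaRect((xy*1000).astype(np.float32))
        print(name,st[i,4],ce[i].round(1),"ctr",np.round(R[0],1),"size",np.round(R[1],1),"ang",round(R[2],2),"medz",np.nanmedian(P[l==i][:,2]).round(4),"c",(xy.mean(0)*1000).round(1))
for k,z in dict(yellow=.04,green=.024,red=.105,blue=.083,brown=.06).items(): rect(M[k],z,k)
dark=(c["img"].max(-1)<50)&(abs(P[...,2])<.012)
rect(dark,0,"mat")
Z=P[...,2]
rect((Z>.069)&(Z<.085)&(P[...,0]>.3),.077,"walls")
# table height check
print("table",np.nanmedian(Z[150:165,240:260]),"cap pts")
for u,v in [(270,202),(315,202),(302,138)]: print(u,v,P[v-2:v+3,u-2:u+3].reshape(-1,3).mean(0), onz(c,[[u,v]],.092)) 
x=(np.nan_to_num(Z)*1000)
big=cv2.resize(c["img"][150:330,120:400,::-1],None,fx=2.85,fy=2.85,interpolation=cv2.INTER_CUBIC); cv2.imwrite("pics/crop0.png",big)
E
```

```text
green 562 [352. 219.] ctr [ 568.5 -253.6] size [78.5 41. ] ang 89.22 medz 0.0235 c [ 565.5 -249.1]
red 42 [224.9 258.1] ctr [471.3  15.4] size [11.4 17.3] ang 1.35 medz 0.1029 c [473.1  14.7]
blue 88 [184.5  98. ] ctr [808.8 113. ] size [23.5 19.3] ang 3.34 medz 0.1105 c [808.7 113. ]
blue 212 [177.4 266.1] ctr [456.2 110.4] size [156.7   5.5] ang 84.92 medz 0.0816 c [456.1 109.2]
blue 100 [ 73.  285.4] ctr [409.7 320.5] size [33.7 12.7] ang 28.29 medz 0.0299 c [409.4 320.4]
brown 75 [301.2 142.1] ctr [ 722.8 -136.5] size [22.6 19. ] ang 76.67 medz 0.0478 c [ 722.3 -136.2]
brown 66 [399.9 162.5] ctr [ 680.9 -339.3] size [23.3 50.7] ang 48.1 medz -0.752 c [ 683.4 -348.5]
brown 123 [467.9 159.5] ctr [ 690.4 -525.1] size [ 18.1 145.1] ang 2.13 medz -0.7508 c [ 695.4 -507.5]
brown 762 [479.4 177. ] ctr [ 654.5 -543.7] size [ 61.2 141.5] ang 8.12 medz -0.7512 c [ 656.6 -531.7]
brown 134 [308.1 208. ] ctr [ 582.5 -152.5] size [35.7 31.9] ang 53.43 medz 0.0628 c [ 581.3 -150. ]
brown 131 [268.2 209.6] ctr [579.1 -69.6] size [35.  30.2] ang 72.39 medz 0.0631 c [576.4 -68.2]
brown 2005 [481. 
[... 2937 characters left out ...]
.9] ang 84.88 medz 0.0756 c [587.2 105. ]
walls 46 [ 97.4 177.1] ctr [635.6 290.5] size [13.1 41.8] ang 7.13 medz 0.0797 c [634.2 288.2]
walls 31 [ 77.7 180.5] ctr [625.3 331.2] size [12.4 34.2] ang 22.59 medz 0.0793 c [626.2 331. ]
walls 25 [269.1 205.7] ctr [581.4 -69.8] size [24.1 11.9] ang 56.9 medz 0.0751 c [581.5 -69.3]
walls 36 [356.3 216.2] ctr [ 565.9 -252.7] size [ 8.2 47.4] ang 0.92 medz 0.0768 c [ 563.4 -246.2]
walls 313 [177.1 266.2] ctr [456.2 111.5] size [162.3   9.2] ang 84.17 medz 0.0812 c [456.1 110.9]
table -0.0011684480139922825 cap pts
270 202 [nan nan nan] [[ 0.5863 -0.0705]]
315 202 [nan nan nan] [[ 0.588  -0.1599]]
302 138 [ 0.7296 -0.1374  0.0656] [[ 0.7207 -0.1345]]
```

View pics/crop0.png

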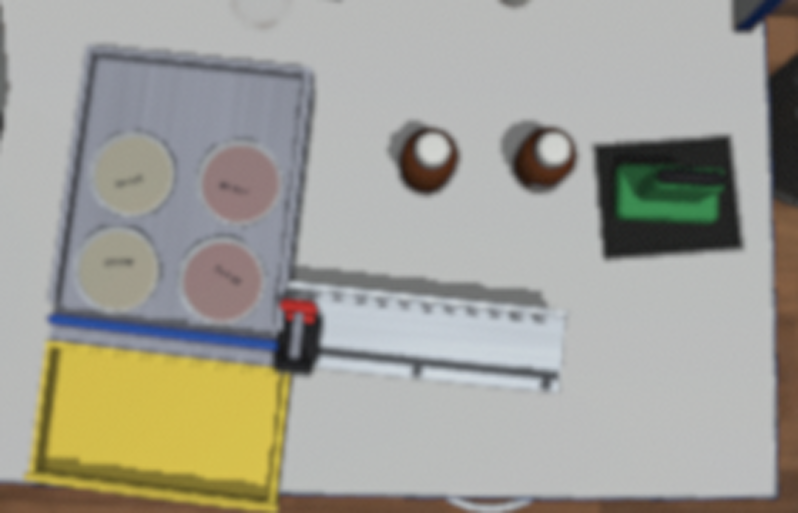

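```bash
python3 -m creep '[0,0,14.4,-10,-11,-3.2,1, 0,0,14.4,-10,-11,-3.2,1, 0,0,14.4,-10,-11,-3.2,1, 0,0,14.4,-10,-11,-3.2,1, 0,0,14.4,-10,-11,-3.2,1, 0,0,14.4,-10,-11,-3.2,1, 0,0,14.4,-10,-11,-3.2,1, 0,0,14.4,-10,-11,-3.2,1]'
```

```text
time_s: 1.1
eef_pos: [0.3573, 0.201, 0.2986]
ee_rot: [180.0, -0.0, 85.0]
wrist_force: [0.6, 0.7, 0.3]
opening: 1.0
gripper_force: 0.0
```

```bash
python3 -m creep '[0,0,0,-6.4,5.1,0,0.7, 0,0,0,-6.4,5.1,0,0.7, 0,0,0,-6.4,5.1,0,0.7, 0,0,0,-6.4,5.1,0,0.7, 0,0,0,-6.4,5.1,0,0.7]'
python3 - <<'E'
from rig import r
import cv2,numpy as np
np.set_printoptions(precision=4,suppress=True)
c=r.camera("wrist"); np.savez("pics/w1.npz",**c); cv2.imwrite("pics/w1.png",c["img"][:,:,::-1]); print(c["mtx"],c["D"],c["R"],-c["R"].T@c["t"],r.get_obs()["eef_pos"])
E
```

```text
time_s: 1.72
eef_pos: [0.47, 0.0317, 0.2978]
ee_rot: [-179.9, -0.0, 85.1]
wrist_force: [0.0, -0.2, 0.7]
opening: 0.701
gripper_force: 0.0
[[304.4727   0.     257.8122]
 [  0.     304.4727 188.8099]
 [  0.       0.       1.    ]] [-0.0693  0.      0.      0.      0.    ] [[ 0.9963 -0.0859 -0.0016]
 [-0.082  -0.9556  0.2831]
 [-0.0259 -0.282  -0.9591]] [0.4779 0.1117 0.4649] [0.4697 0.0325 0.2981]
```

View pics/w1.png

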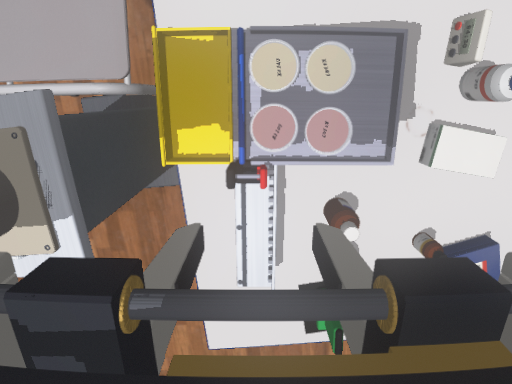

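Wrist view: the deck, gate and all four dishes are clear, with centres at (274,66), (330,68), (274,127) and (329,130). The black post is at (235,176) and the red tab at (264,177). Next I'll fit the station pose.

Run:
```python
from h import *
np.set_printoptions(precision=1,suppress=True)
from scipy.optimize import least_squares
for nm in ["w1","top0"]:
    c=dict(np.load(f"pics/{nm}.npz")); P=world(c)*1000; M=masks(c["img"])
    th=np.deg2rad(-5.); O=np.array([537,104.])
    for it in range(6):
        R=np.array([[np.cos(th),-np.sin(th)],[np.sin(th),np.cos(th)]])
        S=(P[...,:2]-O)@R; z=P[...,2]
        near=(z>70)&(z<84)
        w=near&~M["blue"]
        L=w&(abs(S[...,1]-80.5)<7)&(S[...,0]>-60)&(S[...,0]<105)
        Rr=w&(abs(S[...,1]+80.5)<7)&(S[...,0]>-60)&(S[...,0]<105)
        B=w&(abs(S[...,0]-115.5)<7)&(abs(S[...,1])<70)
        G=M["blue"]&(z>74)&(z<90)&(abs(S[...,0]+81)<8)&(abs(S[...,1])<75)
        def f(p):
            R=np.array([[np.cos(p[2]),-np.sin(p[2])],[np.sin(p[2]),np.cos(p[2])]])
            q=lambda m:(P[m][:,:2]-p[:2])@R
            g=lambda a:a/np.sqrt(max(len(a),1))
            return np.r_[g(q(L)[:,1]-80.5),g(q(Rr)[:,1]+80.5),g(q(B)[:,0]-115.5),g(q(G)[:,0]+81)]
        s=least_squares(f,[*O,th]); O=s.x[:2]; th=s.x[2]
    print(nm,"O",O,"yaw",np.rad2deg(th),"n",L.sum(),Rr.sum(),B.sum(),G.sum(),"res",f(s.x)@f(s.x))
    R=np.array([[np.cos(th),-np.sin(th)],[np.sin(th),np.cos(th)]]); S=(P[...,:2]-O)@R; z=P[...,2]
    for k in ["red"]:
        m=M[k]&(z>80); print(k,S[m].mean(0),S[m].min(0),S[m].max(0),np.median(z[m]))
    D=((z>62)&(z<73)&(abs(S[...,1])<76)&(S[...,0]>-72)&(S[...,0]<108)).astype(np.uint8)
    D=cv2.erode(D,np.ones((3,3)))
    n,l,st,ce=cv2.connectedComponentsWithStats(D)
    for i in range(1,n):
        if st[i,4]>60:
            cn=np.argwhere(l==i)[:,::-1]; xy=(onz(c,cn,.069)*1000-O)@R; print("dish",cv2.minEnclosingCircle(xy.astype(np.float32)),z[l==i].mean(), st[i,4])
    print("deck z",np.nanmedian(z[(abs(S[...,1])<70)&(abs(S[...,0]-95)<8)]))
    gm=M["green"]&(z>15)&(z<110); print("green",P[gm].mean(0) if gm.any() else 0)
```

```text
w1 O [537.  108.1] yaw -5.197673041276591 n 822 621 729 164 res 12.3725304536382<stdin>:25: RuntimeWarning: Mean of empty slice.
  ret = um.true_divide(
Traceback (most recent call last):
ValueError: zero-size array to reduction operation minimum which has no identity
```

```bash
cat >> h.py <<'E'
def rot(t): return np.array([[np.cos(t),-np.sin(t)],[np.sin(t),np.cos(t)]])
E
python3 - <<'E'
from h import *
np.set_printoptions(precision=1,suppress=True)
for nm in ["w1","top0"]:
    c=dict(np.load(f"pics/{nm}.npz")); P=world(c)*1000; M=masks(c["img"]); z=P[...,2]
    th=np.deg2rad(-5.1); O=np.array([537,105.]); R=rot(th); S=(P[...,:2]-O)@R
    w=(z>72)&(z<81)&~M["blue"]
    h=lambda a:(np.percentile(a,[1,10,50,90,99]),len(a))
    for x0 in(-50,20,90):
        b=w&(abs(S[...,0]-x0)<15); print(nm,x0,"L",h(S[b&(abs(S[...,1]-80)<15)][:,1]),"R",h(S[b&(abs(S[...,1]+80)<15)][:,1]))
    for y0 in(-55,0,55):
        b=(abs(S[...,1]-y0)<18)
        print(" back",y0,h(S[b&w&(abs(S[...,0]-115)<15)][:,0]),"gate",h(S[b&M["blue"]&(z>75)&(abs(S[...,0]+81)<15)][:,0]))
    m=M["red"]&(abs(S[...,0]+60)<40)&(abs(S[...,1]+95)<40); print("red",m.sum(),np.nanmedian(z[m]),h(S[m][:,0]),h(S[m][:,1]))
    D=cv2.erode(((z>63)&(z<73)&(abs(S[...,1])<74)&(S[...,0]>-72)&(S[...,0]<106)).astype(np.uint8),np.ones((3,3)))
    n,l,st,ce=cv2.connectedComponentsWithStats(D)
    for i in range(1,n):
        if st[i,4]>60: print("dish",cv2.minEnclosingCircle(((onz(c,np.argwhere(l==i)[:,::-1],.069)*1000-O)@R).astype(np.float32)),z[l==i].mean(),ce[i])
    print("deck z",np.nanmedian(z[(abs(S[...,1])<70)&(abs(S[...,0]-92)<10)]))
E
```

```text
w1 -50 L (array([80.6, 81.1, 82.8, 85.1, 85.3]), 131) R (array([-92.2, -86.6, -77. , -74.8, -74.5]), 141)
w1 20 L (array([80.8, 81.2, 83.1, 85.6, 86.1]), 146) R (array([-79.2, -79. , -76.3, -74.5, -74.3]), 112)
w1 90 L (array([80.3, 81. , 83.1, 85.4, 86.3]), 140) R (array([-80.1, -79.8, -77.1, -75.3, -75.2]), 110)
 back -55 (array([112.2, 112.5, 114. , 116.8, 118. ]), 157) gate (array([-82.5, -82.4, -81.2, -79.8, -79.8]), 40)
 back 0 (array([112.1, 112.6, 114.2, 116.9, 117.9]), 164) gate (array([-80.4, -80.4, -79.3, -79.1, -78.4]), 29)
 back 55 (array([111.9, 112.4, 113.9, 116.8, 118.1]), 187) gate (array([-82.4, -82.3, -80. , -78.8, -78.7]), 52)
  return np.nanmean(a, axis, out=out, keepdims=keepdims)
Traceback (most recent call last):
IndexError: index -1 is out of bounds for axis 0 with size 0
```

Run:
```python
from h import *
np.set_printoptions(precision=1,suppress=True)
for nm,O in [("w1",(537,108)),("top0",(537.,105))]:
    c=dict(np.load(f"pics/{nm}.npz")); P=world(c)*1000; z=P[...,2]
    R=rot(np.deg2rad(-5.1)); S=(P[...,:2]-O)@R
    D=cv2.erode(((z>63)&(z<73)&(abs(S[...,1])<74)&(S[...,0]>-72)&(S[...,0]<106)).astype(np.uint8),np.ones((3,3)))
    n,l,st,ce=cv2.connectedComponentsWithStats(D)
    for i in range(1,n):
        if st[i,4]>60: print("dish",cv2.minEnclosingCircle(((onz(c,np.argwhere(l==i)[:,::-1],.069)*1000-O)@R).astype(np.float32)),z[l==i].mean(),ce[i])
    print("deck z",np.nanmedian(z[(abs(S[...,1])<70)&(abs(S[...,0]-92)<10)]))
    if nm=="w1":
        for u,v in [(264,177),(264,168),(235,170),(235,180),(250,176)]: print((u,v),c["img"][v,u],np.r_[(P[v,u,:2]-O)@R,z[v,u]])
```

```text
dish ((-40.66948699951172, 39.43392562866211), 30.177202224731445) 69.60029938126154 [273.7  65.3]
dish ((28.676313400268555, 37.354248046875), 30.117778778076172) 69.66028449495309 [330.   67.3]
dish ((-39.92557144165039, -36.827972412109375), 29.849185943603516) 69.55850600014354 [272.9 127.2]
dish ((30.94439125061035, -40.69043731689453), 30.302459716796875) 69.66237550083461 [328.2 130.3]
deck z 56.04236538475409
(264, 177) [216  79  79] [-52.  -92.7 105. ]
(264, 168) [123  70  72] [-52.  -82.1 102.3]
(235, 170) [79 73 69] [-89.  -89.4  82. ]
(235, 180) [80 75 75] [ -88.9 -101.5   86.4]
(250, 176) [184 185 202] [-69.4 -94.5  93.4]
dish ((28.292903900146484, 38.1859130859375), 28.91600227355957) 67.85961389273317 [166.  210.6]
dish ((30.921789169311523, -40.13371658325195), 28.922937393188477) 67.56938161828009 [203.8 213.5]
dish ((-41.24075698852539, 38.92432403564453), 29.21843910217285) 67.64149912932805 [160.2 244.3]
dish ((-40.29928207397461, -35.75283432006836), 28.92717170715332) 67.49698253228712 [197.5 248. ]
deck z 54.1731145970753
```

```bash
python3 -m creep '[0,0,0,-0.6,-0.6,0,0.7, 0,0,0,-0.6,-0.6,2,0.7, 0,0,0,-0.6,-0.6,4,0.7, 0,0,0,-0.6,-0.6,6,0.7, 0,0,0,-0.6,-0.6,7.5,0.7, 0,0,0,-0.6,-0.6,8.4,0.7, 0,0,0,-0.6,-0.6,9,0.7, 0,0,0,-0.6,-0.6,9,0.7]' && python3 -m creep '[0,0,0,0,0,0,0.4, 0,0,0,0,0,0,0.4, 0,0,0,0,0,0,0.4, 0,0,0,0,0,0,0.4, 0,0,0,0,0,0,0.4, 0,0,0,0,0,0,0.4]' 25
```

```text
time_s: 2.78
eef_pos: [0.453, 0.0188, 0.0731]
ee_rot: [-179.9, -0.0, 85.2]
wrist_force: [0.1, -0.1, -0.1]
opening: 0.701
gripper_force: 0.0
time_s: 3.52
eef_pos: [0.4499, 0.0181, 0.0744]
ee_rot: [-179.5, 0.0, 85.1]
wrist_force: [-27.5, 2.4, 26.2]
opening: 0.44
gripper_force: 25.0
```

```bash
python3 -m creep '[0,0,0,0,-0.16,0,0.4, 0,0,0,0,-0.16,0,0.4]' && python3 -m creep '[0,0,0,-0.4,0,0,0.4, 0,0,0,-1,0,0,0.4, 0,0,0,-1.6,0,0,0.4, 0,0,0,-2.2,0,0,0.4, 0,0,0,-2.8,0,0,0.4, 0,0,0,-3.4,0,0,0.4]' && python3 -m creep '[0,0,0,-0.6,0,0,0.4, 0,0,0,-1.2,0,0,0.4, 0,0,0,-1.8,0,0,0.4, 0,0,0,-2.4,0,0,0.4, 0,0,0,-2.8,0,0,0.4, 0,0,0,-3,0,0,0.4, 0,0,0,-3.05,0,0,0.4]'
```

```text
time_s: 3.78
eef_pos: [0.4497, 0.0181, 0.0747]
ee_rot: [-180.0, -0.0, 85.0]
wrist_force: [-7.0, 1.5, 8.4]
opening: 0.433
gripper_force: 25.0
time_s: 4.53
eef_pos: [0.4424, -0.0671, 0.0747]
ee_rot: [-180.0, -0.0, 85.0]
wrist_force: [-6.6, 2.5, 8.7]
opening: 0.43
gripper_force: 25.0
time_s: 5.4
eef_pos: [0.4359, -0.1415, 0.0746]
ee_rot: [-180.0, -0.2, 85.0]
wrist_force: [-4.4, 12.9, 10.9]
opening: 0.434
gripper_force: 25.0
```

```bash
python3 -m creep '[0,0,0,0.04,0,0,0.4, 0,0,0,0.04,0,0,0.7, 0,0,0,0.04,0,0,0.7, 0,0,0,0.04,0,0,0.7, 0,0,0,0.04,0,-1,0.7, 0,0,0,0.04,0,-3,0.7, 0,0,0,0.04,0,-5,0.7, 0,0,0,0.04,0,-7,0.7]' && python3 -m creep '[0,0,0,-1,1.8,0,0.7, 0,0,0,-1.2,3.55,0,0.7, 0,0,0,-1.2,3.55,0,0.7, 0,0,0,-1.2,3.55,0,0.7]'
python3 - <<'E'
from rig import r
from h import *
c=r.camera("wrist"); np.savez("pics/w2.npz",**c); cv2.imwrite("pics/w2.png",c["img"][:,:,::-1]); print(r.get_obs()["eef_pos"])
E
```

```text
time_s: 6.4
eef_pos: [0.4355, -0.1416, 0.25]
ee_rot: [-180.0, 0.0, 85.0]
wrist_force: [0.3, -0.5, -0.5]
opening: 0.7
gripper_force: 0.0
time_s: 6.9
eef_pos: [0.5212, -0.1791, 0.248]
ee_rot: [-179.9, -0.0, 85.0]
wrist_force: [0.4, 0.3, 0.0]
opening: 0.697
gripper_force: 0.0
[ 0.52117279 -0.17904497  0.24851452]
```

View pics/w2.png

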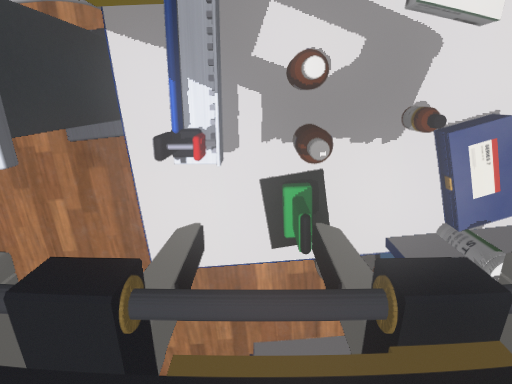

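The gate is open with its carriage at (180,145), and the scraper base is at (298,210) with its fin bar at (305,233). The bottle caps are at (314,67) and (318,149).

```bash
cat >> h.py <<'E'
def scr(c,box=((.40,.70),(-.36,-.12)),v=True):
    P=world(c); z=P[...,2]; M=masks(c["img"]); out={}
    b=(P[...,0]>box[0][0])&(P[...,0]<box[0][1])&(P[...,1]>box[1][0])&(P[...,1]<box[1][1])
    bm=M["green"]&b&(z>.015)&(z<.03)
    fm=b&(z>.088)&(z<.106)&(c["img"].max(-1)<110)&~((P[...,0]<.52)&(P[...,1]>-.2))
    dk=b&(c["img"].max(-1)<70)&(abs(z)<.008)
    for k,m in dict(base=bm,fin=fm,mat=dk).items():
        if m.sum()>20: out[k]=(cv2.minAreaRect((P[m][:,:2]*1000).astype(np.float32)),int(m.sum()),np.median(z[m]).round(4))
    return out,P
E
python3 - <<'E'
from h import *
np.set_printoptions(precision=1,suppress=True)
c=dict(np.load("pics/w2.npz")); o,P=scr(c)
for k,v in o.items(): print(k,v)
M=masks(c["img"]); z=P[...,2]
R=rot(np.deg2rad(-5.1)); O=np.array((537,106.5))
for u,v in [(314,67),(318,149),(199,147),(165,146)]: 
    q=P[v-3:v+4,u-3:u+4].reshape(-1,3)*1000; q=np.nanmedian(q,0); print((u,v),q,(q[:2]-O)@R)
wh=(c["img"].min(-1)>120)&(z>.084)&(z<.1); n,l,st,ce=cv2.connectedComponentsWithStats(wh.astype(np.uint8))
for i in range(1,n):
    if st[i,4]>40: print("cap",ce[i],st[i,4],cv2.minEnclosingCircle((P[l==i][:,:2]*1000).astype(np.float32)))
gb=(z>.02)&(z<.026)&(abs(P[...,0]-.57)<.06)&(abs(P[...,1]+.25)<.07); print("baseall",gb.sum(),cv2.minAreaRect((P[gb][:,:2]*1000).astype(np.float32)))
E
```

```text
base (((558.9396362304688, -249.41876220703125), (75.3900375366211, 29.16417694091797), 74.16377258300781), 518, np.float64(0.0246))
fin (((569.7590942382812, -250.9778594970703), (48.767704010009766, 16.133506774902344), 88.0074691772461), 471, np.float64(0.0973))
mat (((582.0277099609375, -274.5067138671875), (125.3730697631836, 63.47407531738281), 82.0674819946289), 422, np.float64(0.0013))
(314, 67) [587.5 -72.2  92.7] [  66.2 -173.5]
(318, 149) [ 588.3 -155.3   92.5] [  74.3 -256.2]
(199, 147) [ 464.8 -140.8  105.1] [ -49.9 -252.7]
(165, 146) [ 426.8 -137.2   95.9] [ -88.1 -252.5]
cap [313.5  67. ] 410 ((587.4253540039062, -72.01138305664062), 11.128877639770508)
cap [318.9 149.5] 317 ((589.6983642578125, -156.1025390625), 10.87057876586914)
cap [180.  146.5] 141 ((441.627685546875, -138.51412963867188), 13.390864372253418)
cap [476.8 256.9] 85 ((784.2060546875, -306.57220458984375), 6.517289638519287)
baseall 758 ((569.5607299804688, -251.150146484375), (74.77146911621094, 39.50713348388672), 88.212890625)
```

```bash
python3 -m creep '[0,0,-0.62,-2.7,2.2,0,0.7, 0,0,-0.62,-2.7,2.2,0,0.7, 0,0,-0.62,-2.7,2.2,2,0.7, 0,0,-0.62,-2.7,2.2,4,0.7, 0,0,-0.62,-2.7,2.2,6,0.7, 0,0,-0.62,-2.7,2.2,7.5,0.7, 0,0,-0.62,-2.7,2.2,8.5,0.7, 0,0,-0.62,-2.7,2.2,8.5,0.7]' && python3 -m creep '[0,0,0,0,0,0,0.1, 0,0,0,0,0,0,0.1, 0,0,0,0,0,0,0.1, 0,0,0,0,0,0,0.1, 0,0,0,0,0,0,0.1, 0,0,0,0,0,0,0.1, 0,0,0,0,0,0,0.1]' 50
```

```text
time_s: 7.95
eef_pos: [0.5685, -0.2501, 0.0345]
ee_rot: [-179.8, -0.1, 88.1]
wrist_force: [0.4, -0.3, 0.4]
opening: 0.698
gripper_force: 0.0
time_s: 8.82
eef_pos: [0.5707, -0.2513, 0.0361]
ee_rot: [-180.0, -0.0, 88.1]
wrist_force: [-0.9, -0.1, 0.8]
opening: 0.171
gripper_force: 50.0
```

```bash
python3 -m creep '[0,0,0,0,0,-1,0.1, 0,0,0,0,0,-2.5,0.1, 0,0,0,0,0,-4,0.1, 0,0,0,0,0,-6,0.1, 0,0,0,0,0,-6,0.1]'
python3 - <<'E'
from h import *
np.set_printoptions(precision=3,suppress=True)
P=world(dict(np.load("pics/top0.npz"))); 
for z0 in (.1,.2,.3,.4,.5):
    m=(P[...,2]>z0)&(P[...,2]<z0+.1)&(P[...,0]>.4)&(P[...,0]<.85)&(P[...,1]>0.1)
    if m.any():
        q=P[m]; i=np.argmin(q[:,1]); print(z0,m.sum(),"min y pt",q[i], [(x, q[abs(q[:,0]-x)<.025][:,1].min().round(3)) for x in (.5,.55,.6,.65,.7,.75) if (abs(q[:,0]-x)<.025).any()])
E
```

```text
time_s: 9.45
eef_pos: [0.5735, -0.2526, 0.1915]
ee_rot: [179.5, 0.2, 88.1]
wrist_force: [0.6, -0.2, -2.1]
opening: 0.17
gripper_force: 50.0
0.1 4757 min y pt [0.798 0.1   0.103] [(0.5, np.float64(0.279)), (0.55, np.float64(0.275)), (0.6, np.float64(0.273)), (0.65, np.float64(0.26)), (0.7, np.float64(0.277))]
0.2 4899 min y pt [0.704 0.301 0.223] [(0.5, np.float64(0.317)), (0.55, np.float64(0.315)), (0.6, np.float64(0.309)), (0.65, np.float64(0.304)), (0.7, np.float64(0.301))]
0.3 16325 min y pt [0.833 0.1   0.381] [(0.5, np.float64(0.313)), (0.55, np.float64(0.309)), (0.7, np.float64(0.1)), (0.75, np.float64(0.1))]
```

Run:
```python
from h import *
np.set_printoptions(precision=3,suppress=True)
P=world(dict(np.load("pics/top0.npz")))
for u in (50,100,150,185,220,260,300): 
    col=P[60:100,u]; print(u,[ (v+60,*col[v].round(3)) for v in range(10,40,3)][3:8])
P=world(dict(np.load("pics/w1.npz"))); m=(P[...,2]>.12)&(P[...,0]>.6); print(m.sum())
```

```text
50 [(79, np.float64(0.712), np.float64(0.27), np.float64(0.38)), (82, np.float64(0.708), np.float64(0.269), np.float64(0.379)), (85, np.float64(0.704), np.float64(0.269), np.float64(0.378)), (88, np.float64(0.703), np.float64(0.273), np.float64(0.369)), (91, np.float64(0.865), np.float64(0.46), np.float64(0.003))]
100 [(79, np.float64(0.71), np.float64(0.19), np.float64(0.38)), (82, np.float64(0.706), np.float64(0.19), np.float64(0.379)), (85, np.float64(0.704), np.float64(0.192), np.float64(0.373)), (88, np.float64(0.704), np.float64(0.195), np.float64(0.362)), (91, np.float64(0.865), np.float64(0.334), np.float64(-0.003))]
150 [(79, np.float64(0.709), np.float64(0.115), np.float64(0.38)), (82, np.float64(0.705), np.float64(0.115), np.float64(0.378)), (85, np.float64(0.702), np.float64(0.116), np.float64(0.374)), (88, np.float64(0.871), np.float64(0.211), np.float64(-0.001)), (91, np.float64(0.863), np.float64(0.21), np.float64(-0.0))]
185 [(79, np.float64(0.71), np.float64(0.064), np.float64(0.379)), (82, np.float64(nan), np.float64(nan), np.float64(nan)), (85, np.float64(0.702), n
[... 423 characters left out ...]
, np.float64(nan), np.float64(nan), np.float64(nan))]
260 [(79, np.float64(0.711), np.float64(-0.043), np.float64(0.379)), (82, np.float64(0.707), np.float64(-0.044), np.float64(0.378)), (85, np.float64(0.703), np.float64(-0.044), np.float64(0.376)), (88, np.float64(0.704), np.float64(-0.044), np.float64(0.363)), (91, np.float64(0.865), np.float64(-0.048), np.float64(-0.0))]
300 [(79, np.float64(0.711), np.float64(-0.1), np.float64(0.381)), (82, np.float64(0.707), np.float64(-0.101), np.float64(0.38)), (85, np.float64(0.703), np.float64(-0.101), np.float64(0.379)), (88, np.float64(0.703), np.float64(-0.102), np.float64(0.37)), (91, np.float64(0.867), np.float64(-0.141), np.float64(0.001))]
0
```

```bash
python3 -m creep '[0,0,0.64,1,0,0,0.1, 0,0,0.64,2.5,0,0,0.1, 0,0,0.64,4.2,0,0,0.1, 0,0,0.64,5.9,0,0,0.1, 0,0,0.64,7.6,0,0,0.1, 0,0,0.64,9.2,-0.1,0,0.1, 0,0,0.64,9.2,-0.1,0,0.1, 0,0,0.64,9.2,-0.1,0,0.1]'
```

```text
time_s: 10.45
eef_pos: [0.5751, -0.0214, 0.1846]
ee_rot: [-179.9, 0.0, 85.0]
wrist_force: [0.9, -0.5, -3.3]
opening: 0.168
gripper_force: 50.0
```

```bash
python3 -m creep '[0,0,0,1.5,0.2,0,0.1, 0,0,0,3,0.5,0.5,0.1, 0,0,0,4.5,0.9,1.2,0.1, 0,0,0,5.6,1.2,1.8,0.1, 0,0,0,6.45,1.5,2.2,0.1, 0,0,0,6.45,1.5,2.2,0.1, 0,0,0,6.45,1.5,2.2,0.1]'
python3 - <<'E'
from rig import r
from h import *
c=r.camera("wrist"); np.savez("pics/w3.npz",**c); cv2.imwrite("pics/w3.png",c["img"][:,:,::-1]); o=r.get_obs();print(o["eef_pos"],o["ee_rot"])
E
```

```text
time_s: 11.32
eef_pos: [0.6274, 0.1346, 0.1308]
ee_rot: [-180.0, 0.0, 84.9]
wrist_force: [-0.2, 0.2, -3.5]
opening: 0.168
gripper_force: 50.0
[0.62758508 0.13456806 0.13131318] [1.79990525e+02 2.25787527e-02 8.48572618e+01]
```

View pics/w3.png

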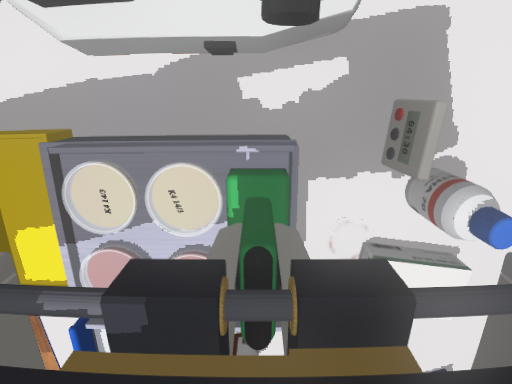

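Looking down past the scraper, its base is at (260,196), with the rear dishes at (184,198) and below it. The left wall is at row 150 and the back wall at column 295.

Run:
```python
from h import *
np.set_printoptions(precision=1,suppress=True)
c=dict(np.load("pics/w3.npz")); P=world(c)*1000; z=P[...,2]
S=(P[...,:2]-np.array((537,106.5)))@rot(np.deg2rad(-5.1))
h=lambda a:(np.percentile(a,[2,50,98]),len(a))
w=(z>72)&(z<81)
print("L",h(S[w&(abs(S[...,1]-80)<12)&(S[...,0]<80)&(S[...,0]>-50)][:,1]),"Lnear back",h(S[w&(abs(S[...,1]-80)<12)&(S[...,0]>60)][:,1]))
print("B",h(S[w&(abs(S[...,0]-115)<12)&(abs(S[...,1])<75)][:,0]))
g=masks(c["img"])["green"]&(z>112)&(z<132); print("base",np.median(z[g]),h(S[g][:,0]),h(S[g][:,1]), "top-left edge x range",h(S[g&(S[...,1]>60)][:,0]))
d=(z>64)&(z<72)&(S[...,1]>10)&(S[...,1]<70); 
print("dish rear", h(S[d&(S[...,0]>-5)][:,0]))
```

```text
L (array([79.7, 82.5, 84.8]), 1342) Lnear back (array([69.7, 82.3, 84.9]), 746)
B (array([112.7, 114.9, 117.6]), 501)
base 119.41216557892501 (array([ 69.8,  87.2, 105. ]), 2093) (array([43.1, 61.6, 71.8]), 2093) top-left edge x range (array([ 70. ,  87.8, 104.8]), 1194)
dish rear (array([  0.9,  31.5, 249.7]), 5000)
```

```bash
python3 -m creep '[0,0,0,0.1,0,0.5,0.1, 0,0,0,0.1,0,1,0.1, 0,0,0,0.1,0,1.3,0.1, 0,0,0,0.1,0,1.5,0.1, 0,0,0,0.1,0,1.5,0.1, 0,0,0,0.1,0,1.5,0.1]' && python3 -m creep '[0,0,0,0,-0.4,0,0.1, 0,0,0,0,-0.9,0,0.1, 0,0,0,0,-1.4,0,0.1, 0,0,0,0,-1.9,0,0.1, 0,0,0,0,-2.4,0,0.1, 0,0,0,0,-2.9,0,0.1, 0,0,0,0,-3.4,0,0.1]'
```

```text
time_s: 12.12
eef_pos: [0.6279, 0.1386, 0.0941]
ee_rot: [180.0, -0.0, 84.9]
wrist_force: [-0.5, -1.0, -2.5]
opening: 0.171
gripper_force: 50.0
time_s: 13.0
eef_pos: [0.5421, 0.1461, 0.0937]
ee_rot: [180.0, -0.0, 84.9]
wrist_force: [0.6, 0.9, -2.5]
opening: 0.167
gripper_force: 50.0
```

```bash
python3 -m creep '[0,0,0,0,-0.4,0.08,0.1, 0,0,0,0,-0.9,0.08,0.1, 0,0,0,0,-1.4,0.08,0.1, 0,0,0,0,-1.9,0.08,0.1, 0,0,0,0,-2.4,0.08,0.1, 0,0,0,0,-2.9,0.08,0.1, 0,0,0,0,-3.4,0.08,0.1, 0,0,0,0,-3.8,0.08,0.1]' && python3 -m creep '[0,0,0,0,0,0,0.1, 0,0,0,0,0,0,0.1]'
python3 - <<'E'
from rig import r
from h import *
c=r.camera("wrist"); np.savez("pics/w4.npz",**c); cv2.imwrite("pics/w4.png",c["img"][:,:,::-1]); o=r.get_obs();print(o["eef_pos"],o["ee_rot"])
E
```

```text
time_s: 14.0
eef_pos: [0.4475, 0.1545, 0.0917]
ee_rot: [180.0, -0.0, 84.9]
wrist_force: [0.3, 0.4, -3.4]
opening: 0.173
gripper_force: 50.0
time_s: 14.25
eef_pos: [0.4486, 0.1545, 0.0918]
ee_rot: [180.0, -0.0, 84.9]
wrist_force: [0.1, 0.1, -2.5]
opening: 0.167
gripper_force: 50.0
[0.44871174 0.15441798 0.09179469] [ 1.79971365e+02 -4.34008798e-03  8.49327334e+01]
```

View pics/w4.png

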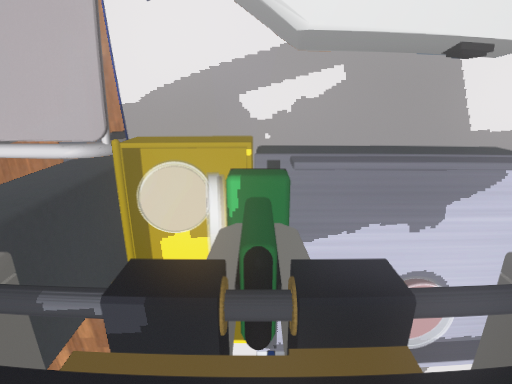

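One yellowish dish lies flat in the tray at (176,197). The second stands on edge at (214,210) against the deck, so I'll push on with the scraper to topple it.

```bash
python3 -m creep '[0,0,0,0,-0.4,0,0.1, 0,0,0,0,-0.8,0,0.1, 0,0,0,0,-1.2,0,0.1, 0,0,0,0,-1.6,0,0.1, 0,0,0,0,-1.6,0,0.1, 0,0,0,0,0,-0.5,0.1, 0,0,0,0,0,-1.5,0.1, 0,0,0,0,0,-1.5,0.1]'
python3 - <<'E'
from rig import r
from h import *
c=r.camera("wrist"); np.savez("pics/w5.npz",**c); cv2.imwrite("pics/w5.png",c["img"][:,:,::-1]); o=r.get_obs();print(o["eef_pos"],o["ee_rot"])
P=world(c)*1000; S=(P[...,:2]-np.array((537,106.5)))@rot(np.deg2rad(-5.1)); z=P[...,2]
m=(S[...,0]>-190)&(S[...,0]<-96)&(S[...,1]>10)&(S[...,1]<84)&(z<95)
print(np.percentile(z[m],[5,25,50,75,90,97,99.5]))
E
```

```text
time_s: 15.3
eef_pos: [0.4502, 0.1547, 0.131]
ee_rot: [179.8, -0.1, 84.9]
wrist_force: [-0.2, 0.6, -2.8]
opening: 0.172
gripper_force: 50.0
[0.44909916 0.1545494  0.12959121] [ 1.79897823e+02 -3.40624352e-02  8.49297434e+01]
[ 5.0733076   6.15115012 28.22674489 29.77244449 30.35438286 31.07110305
 41.08437742]
```

View pics/w5.png

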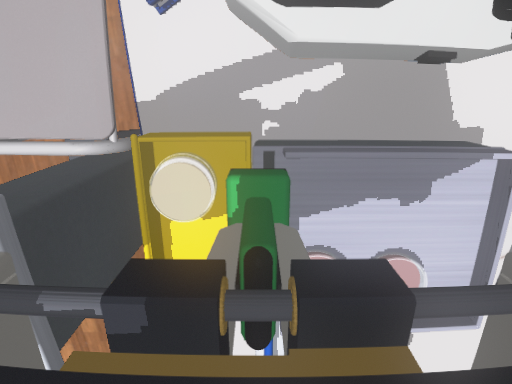

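Both yellowish dishes now lie stacked in the tray, with the top at about 30 mm. Next is the right-hand column.

```bash
python3 -m creep '[0,0,0,-0.7,1.5,0,0.1, 0,0,0,-1.4,3,0,0.1, 0,0,0,-2.1,4.5,0,0.1, 0,0,0,-2.9,6,0,0.1, 0,0,0,-2.9,7.2,0,0.1, 0,0,0,-2.9,7.2,0,0.1, 0,0,0,-2.9,7.2,0,0.1]'
python3 - <<'E'
from rig import r
from h import *
np.set_printoptions(precision=1,suppress=True)
c=r.camera("wrist"); np.savez("pics/w6.npz",**c); o=r.get_obs();print(o["eef_pos"]*1000,o["ee_rot"])
P=world(c)*1000; S=(P[...,:2]-np.array((537,106.5)))@rot(np.deg2rad(-5.1)); z=P[...,2]
h=lambda a:(np.percentile(a,[2,50,98]),len(a)) if len(a) else None
w=(z>72)&(z<81)
for s in (1,-1): print("wall",s,h(S[w&(abs(S[...,1]-s*80)<9)&(S[...,0]<110)&(S[...,0]>40)][:,1]))
print("B",h(S[w&(abs(S[...,0]-115)<12)&(abs(S[...,1])<75)][:,0]))
g=masks(c["img"])["green"]&(z>108)&(z<132)&(S[...,1]>-37); print("base",h(z[g]),h(S[g][:,0]),h(S[g][:,1]))
E
```

```text
time_s: 16.23
eef_pos: [0.6198, 0.0666, 0.1278]
ee_rot: [-179.9, 0.0, 85.0]
wrist_force: [-0.1, 1.2, -2.9]
opening: 0.173
gripper_force: 50.0
[619.8  66.7 128.2] [-179.9    0.    85. ]
wall 1 (array([79.2, 81.5, 84. ]), 881)
wall -1 (array([-77.1, -76.7, -76. ]), 7)
B (array([112.9, 115.1, 117.9]), 1313)
base (array([114.7, 116.4, 117.8]), 1932) (array([ 68.5,  85.6, 103.1]), 1932) (array([-25.1,  -6.4,   3.3]), 1932)
```

```bash
python3 -m creep '[0,0,0,-0.08,0,0.5,0.1, 0,0,0,-0.08,0,1,0.1, 0,0,0,-0.08,0,1.3,0.1, 0,0,0,-0.08,0,1.46,0.1, 0,0,0,-0.08,0,1.46,0.1]' && python3 -m creep '[0,0,0,0,-0.4,0,0.1, 0,0,0,0,-0.9,0,0.1, 0,0,0,0,-1.4,0,0.1, 0,0,0,0,-1.9,0,0.1, 0,0,0,0,-2.4,0,0.1, 0,0,0,0,-2.9,0,0.1, 0,0,0,0,-3.4,0,0.1]' && python3 -m creep '[0,0,0,0,-0.4,0,0.1, 0,0,0,0,-0.9,0,0.1, 0,0,0,0,-1.4,0,0.1, 0,0,0,0,-1.9,0,0.1, 0,0,0,0,-2.4,0,0.1, 0,0,0,0,-2.9,0,0.1, 0,0,0,0,-3.4,0,0.1, 0,0,0,0,-3.8,0,0.1]' && python3 -m creep '[0,0,0,0,0,0,0.1, 0,0,0,0,0,0,0.1, 0,0,0,0,-0.4,0,0.1, 0,0,0,0,-0.8,0,0.1, 0,0,0,0,-1.2,0,0.1, 0,0,0,0,-1.6,0,0.1, 0,0,0,0,-1.6,0,0.1]' && python3 -m creep '[0,0,0,0,1.6,0,0.1, 0,0,0,0,1.6,-1,0.1, 0,0,0,0,1.6,-2.5,0.1, 0,0,0,0,1.6,-4,0.1, 0,0,0,0,1.6,-4,0.1]'
python3 - <<'E'
from rig import r
from h import *
np.set_printoptions(precision=1,suppress=True)
c=r.camera("wrist"); np.savez("pics/w7.npz",**c); cv2.imwrite("pics/w7.png",c["img"][:,:,::-1]); o=r.get_obs();print(o["eef_pos"],o["ee_rot"])
c=r.camera("top"); np.savez("pics/top1.npz",**c); cv2.imwrite("pics/top1.png",cv2.resize(c["img"][120:340,100:400,::-1],None,fx=2,fy=2))
E
```

```text
time_s: 16.9
eef_pos: [0.6208, 0.0643, 0.0922]
ee_rot: [-180.0, 0.0, 84.9]
wrist_force: [0.4, 0.3, -2.1]
opening: 0.17
gripper_force: 50.0
time_s: 17.77
eef_pos: [0.5356, 0.0719, 0.0927]
ee_rot: [180.0, -0.0, 84.9]
wrist_force: [0.4, 0.2, -2.3]
opening: 0.172
gripper_force: 50.0
time_s: 18.77
eef_pos: [0.4436, 0.0803, 0.0951]
ee_rot: [179.7, -0.0, 84.9]
wrist_force: [2.7, 0.1, 12.6]
opening: 0.169
gripper_force: 50.0
time_s: 19.65
eef_pos: [0.4007, 0.0838, 0.092]
ee_rot: [-179.9, 0.0, 85.0]
wrist_force: [1.1, -0.4, -2.1]
opening: 0.169
gripper_force: 50.0
time_s: 20.27
eef_pos: [0.4441, 0.0803, 0.1957]
ee_rot: [179.7, -0.1, 84.9]
wrist_force: [0.1, -0.5, -3.3]
opening: 0.17
gripper_force: 50.0
[0.4 0.1 0.2] [179.9  -0.   84.9]
```

View pics/w7.png

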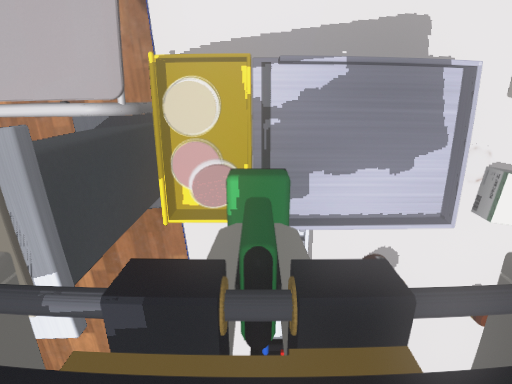

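All four dishes are in the tray and the deck is empty. The two pink dishes overlap at (196,165) and (214,184). Next I'll return the scraper to its mat.

```bash
python3 -m creep '[0,0,-0.4,-1,0.5,0,0.1, 0,0,-0.8,-2.6,1.3,0,0.1, 0,0,-1.2,-4.4,2.1,0,0.1, 0,0,-1.6,-6.2,3,0,0.1, 0,0,-2,-8,3.9,0,0.1, 0,0,-2,-9.8,4.7,0,0.1, 0,0,-2,-11.5,5.5,0,0.1, 0,0,-2,-12.9,6.2,0,0.1]' && python3 -m creep '[0,0,0,0,0,0,0.1, 0,0,0,0,0,0,0.1]'
python3 - <<'E'
from rig import r
from h import *
np.set_printoptions(precision=1,suppress=True)
c=r.camera("wrist"); np.savez("pics/w8.npz",**c); P=world(c)*1000
dk=(c["img"].max(-1)<70)&(abs(P[...,2])<8)&(abs(P[...,0]-570)<80)&(abs(P[...,1]+250)<80)
print("mat seen", dk.sum(), P[dk].min(0),P[dk].max(0),cv2.minAreaRect(P[dk][:,:2].astype(np.float32)))
c=r.camera("top"); P=world(c)*1000
dk=(c["img"].max(-1)<70)&(abs(P[...,2])<8)&(abs(P[...,0]-570)<80)&(abs(P[...,1]+250)<80)
print("top mat", dk.sum(),cv2.minAreaRect(P[dk][:,:2].astype(np.float32)))
cv2.imwrite("pics/top2.png",cv2.resize(c["img"][120:340,100:400,::-1],None,fx=2,fy=2))
P=world(dict(np.load("pics/w7.npz")))*1000; S=(P[...,:2]-np.array((537,106.5)))@rot(np.deg2rad(-5.1)); z=P[...,2]
m=(S[...,0]>-188)&(S[...,0]<-97)&(abs(S[...,1])<84)&(z<90); print("tray z",np.percentile(z[m],[50,75,90,97,99.5])); j=m&(z>34)&(z<90)&(S[...,0]>-183)&(S[...,0]<-102); print(j.sum(),S[j].min(0) if j.any() else 0,S[j].max(0) if j.any() else 0, z[j].max() if j.any() else 0)
E
```

```text
time_s: 21.38
eef_pos: [0.5667, -0.256, 0.1892]
ee_rot: [-179.8, -0.1, 94.9]
wrist_force: [0.5, 0.2, -2.4]
opening: 0.168
gripper_force: 50.0
time_s: 21.62
eef_pos: [0.5666, -0.2538, 0.1902]
ee_rot: [-179.8, -0.1, 94.9]
wrist_force: [-0.6, 0.4, -2.3]
opening: 0.169
gripper_force: 50.0
mat seen 2300 [ 546.5 -307.2   -1.1] [ 618.2 -200.1    3.9] ((580.7848510742188, -255.86514282226562), (67.41204833984375, 107.26020812988281), 4.269819259643555)
top mat 816 ((569.1664428710938, -231.93238830566406), (84.98651885986328, 53.608856201171875), 7.853774070739746)
tray z [17.8 29.9 32.9 40.1 41.7]
561 [-164.5  -83.9] [-124.7  -18.8] 41.42784783219509
```

View pics/top2.png

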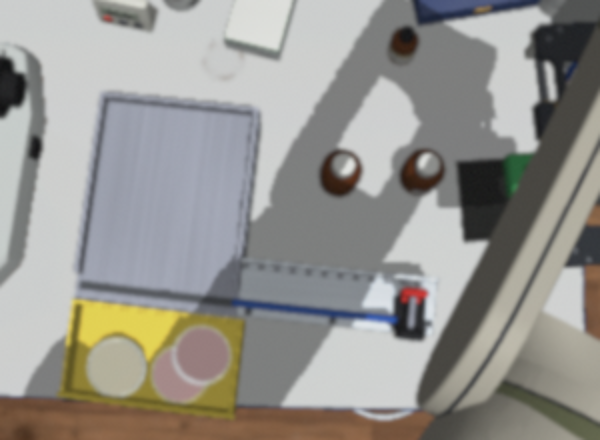

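```bash
python3 -m creep '[0,0,0,-0.1,0.1,1.2,0.1, 0,0,0,-0.1,0.1,2.6,0.1, 0,0,0,-0.1,0.1,4,0.1, 0,0,0,-0.1,0.1,5,0.1, 0,0,0,-0.1,0.1,5.6,0.1, 0,0,0,-0.1,0.1,5.9,0.1, 0,0,0,-0.1,0.1,6.1,0.1, 0,0,0,-0.1,0.1,6.1,0.1]'
```

```text
time_s: 22.72
eef_pos: [0.5707, -0.2571, 0.0407]
ee_rot: [180.0, 0.0, 94.9]
wrist_force: [-0.1, 0.4, -3.4]
opening: 0.167
gripper_force: 50.0
```

```bash
python3 -m creep '[0,0,0,0,0,0.08,0.1, 0,0,0,0,0,0.14,0.1, 0,0,0,0,0,0.2,0.1, 0,0,0,0,0,0.2,0.1]'
```

```text
time_s: 23.22
eef_pos: [0.5707, -0.2573, 0.0361]
ee_rot: [180.0, 0.0, 94.9]
wrist_force: [-1.9, 0.2, 4.7]
opening: 0.169
gripper_force: 50.0
```

```bash
python3 -m creep '[0,0,0,0,0,-0.05,0.7, 0,0,0,0,0,-0.05,0.7, 0,0,0,0,0,-0.05,0.7, 0,0,0,0,0,-0.05,0.7, 0,0,0,0,0,-1,0.7, 0,0,0,0,0,-3,0.7, 0,0,0,0,0,-5,0.7, 0,0,0,0,0,-7,0.7]' && python3 -m creep '[0,0,2,1.3,-1.2,0,0.7, 0,0,2,2.6,-2.4,0,0.7, 0,0,2,4,-3.6,0,0.7, 0,0,2,5.1,-4.8,0,0.7, 0,0,2,5.1,-4.8,0,0.7, 0,0,2,5.1,-4.8,0,0.7]'
python3 - <<'E'
from rig import r
from h import *
np.set_printoptions(precision=1,suppress=True)
o=r.get_obs();print(o["eef_pos"]*1000,o["ee_rot"])
c=r.camera("wrist"); np.savez("pics/w9.npz",**c);o,P=scr(c); cv2.imwrite("pics/w9.png",c["img"][:,:,::-1])
for k,v in o.items(): print(k,v)
c=r.camera("top"); np.savez("pics/top3.npz",**c);o,P=scr(c)
for k,v in o.items(): print("top",k,v)
E
```

```text
time_s: 24.22
eef_pos: [0.5702, -0.2569, 0.2116]
ee_rot: [-180.0, -0.0, 94.9]
wrist_force: [0.3, -0.5, -0.2]
opening: 0.7
gripper_force: 0.0
time_s: 24.98
eef_pos: [0.4404, -0.1407, 0.2106]
ee_rot: [179.9, 0.0, 84.9]
wrist_force: [-0.4, 0.1, -0.5]
opening: 0.696
gripper_force: 0.0
[ 440.4 -140.7  210.6] [179.9   0.   84.9]
base (((561.5360717773438, -236.59291076660156), (48.0992546081543, 31.140901565551758), 63.00963592529297), 360, np.float64(0.0247))
mat (((593.7258911132812, -244.15847778320312), (18.011545181274414, 73.01541137695312), 40.207275390625), 81, np.float64(0.0016))
top mat (((611.13671875, -294.0201416015625), (34.385677337646484, 14.72140121459961), 66.13169860839844), 68, np.float64(-0.0005))
```

View pics/w9.png

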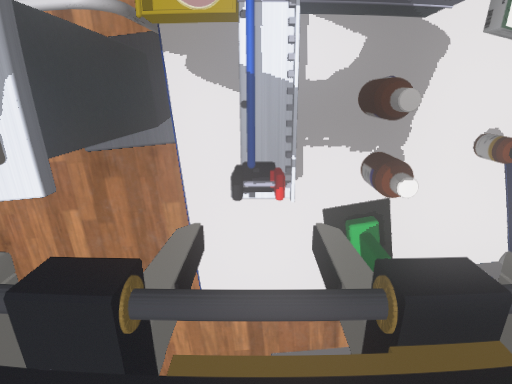

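The scraper stands on its mat at (365,237), and the carriage is at (258,182), centred between the fingers.

```bash
python3 -m creep '[0,0,0,0,0,1.5,0.7, 0,0,0,0,0,3,0.7, 0,0,0,0,0,4.2,0.7, 0,0,0,0,0,5,0.7, 0,0,0,0,0,5.4,0.7, 0,0,0,0,0,5.45,0.7, 0,0,0,0,0,5.45,0.7]' && python3 -m creep '[0,0,0,0,0,0,0.4, 0,0,0,0,0,0,0.4, 0,0,0,0,0,0,0.4, 0,0,0,0,-0.1,0,0.4, 0,0,0,0,-0.16,0,0.4, 0,0,0,0,-0.16,0,0.4, 0,0,0,0,-0.16,0,0.4]' 25
```

```text
time_s: 25.95
eef_pos: [0.4406, -0.1407, 0.0748]
ee_rot: [179.9, 0.0, 84.9]
wrist_force: [-0.6, 0.3, 0.8]
opening: 0.698
gripper_force: 0.0
time_s: 26.82
eef_pos: [0.436, -0.14, 0.0745]
ee_rot: [180.0, 0.0, 85.0]
wrist_force: [-3.2, 0.1, 6.3]
opening: 0.428
gripper_force: 25.0
```

```bash
python3 -m creep '[0,0,0,0.4,0,0,0.4, 0,0,0,1,0,0,0.4, 0,0,0,1.6,0,0,0.4, 0,0,0,2.2,0,0,0.4, 0,0,0,2.8,0,0,0.4, 0,0,0,3.4,0,0,0.4]' && python3 -m creep '[0,0,0,0.6,0,0,0.4, 0,0,0,1.2,0,0,0.4, 0,0,0,1.8,0,0,0.4, 0,0,0,2.4,0,0,0.4, 0,0,0,2.8,0,0,0.4, 0,0,0,2.95,0,0,0.4, 0,0,0,3.05,0,0,0.4, 0,0,0,3.05,0,0,0.4]'
```

```text
time_s: 27.58
eef_pos: [0.4434, -0.0552, 0.0745]
ee_rot: [-180.0, 0.0, 84.9]
wrist_force: [-3.5, -1.3, 7.3]
opening: 0.43
gripper_force: 25.0
time_s: 28.58
eef_pos: [0.4498, 0.0195, 0.0744]
ee_rot: [-180.0, 0.2, 84.9]
wrist_force: [-6.5, -7.6, 8.7]
opening: 0.432
gripper_force: 25.0
```

```bash
python3 -m creep '[0,0,0,-0.02,0,0,0.4, 0,0,0,-0.02,0,0,0.7, 0,0,0,-0.02,0,0,0.7, 0,0,0,-0.02,0,0,0.7, 0,0,0,-0.02,0,-1,0.7, 0,0,0,-0.02,0,-3,0.7, 0,0,0,-0.02,0,-5,0.7, 0,0,0,-0.02,0,-5.5,0.7]'
python3 - <<'E'
from rig import r
from h import *
np.set_printoptions(precision=1,suppress=True)
o=r.get_obs();print(o["eef_pos"]*1000,o["ee_rot"])
h=lambda a:(np.percentile(a,[1,50,99]),len(a)) if len(a) else None
def st(nm,c):
    P=world(c)*1000; S=(P[...,:2]-np.array((537,106.5)))@rot(np.deg2rad(-5.1)); z=P[...,2]
    m=(z>92)&(z<112)&(S[...,0]>-115)&(S[...,0]<-30)&(S[...,1]<-60)&(S[...,1]>-130)
    print(nm,"carriage x",h(S[m][:,0]),"y",h(S[m][:,1]))
c=r.camera("wrist"); np.savez("pics/w10.npz",**c); st("now",c); st("start(w1)",dict(np.load("pics/w1.npz")))
img=c["img"][100:260,160:340,::-1]; cv2.imwrite("pics/w10.png",cv2.resize(img,None,fx=3,fy=3,interpolation=cv2.INTER_CUBIC))
o,P=scr(dict(np.load("pics/w9.npz"))); z=P[...,2]; c=dict(np.load("pics/w9.npz"))
c2=r.camera("top"); np.savez("pics/top4.npz",**c2); st("top",c2)
for k,v in scr(c2)[0].items(): print(k,v)
E
```

```text
time_s: 29.58
eef_pos: [0.4519, 0.0203, 0.2152]
ee_rot: [179.7, -0.0, 84.9]
wrist_force: [-0.3, -0.9, -0.2]
opening: 0.701
gripper_force: 0.0
[451.9  20.3 215.2] [179.7  -0.   84.9]
now carriage x (array([-99.5, -81.4, -49.6]), 700) y (array([-105.2,  -92.5,  -80.5]), 700)
start(w1) carriage x (array([-99.9, -85.9, -49.5]), 411) y (array([-105.4,  -92. ,  -80.3]), 411)
top carriage x None y None
base (((571.4686889648438, -260.0597839355469), (40.85014343261719, 75.89518737792969), 4.985719203948975), 364, np.float64(0.0222))
fin (((577.4176025390625, -215.775634765625), (138.3898162841797, 21.741485595703125), 83.06056213378906), 171, np.float64(0.0948))
mat (((570.26708984375, -258.94586181640625), (84.44104766845703, 105.91973114013672), 4.75015115737915), 1048, np.float64(-0.0005))
```

View pics/w10.png

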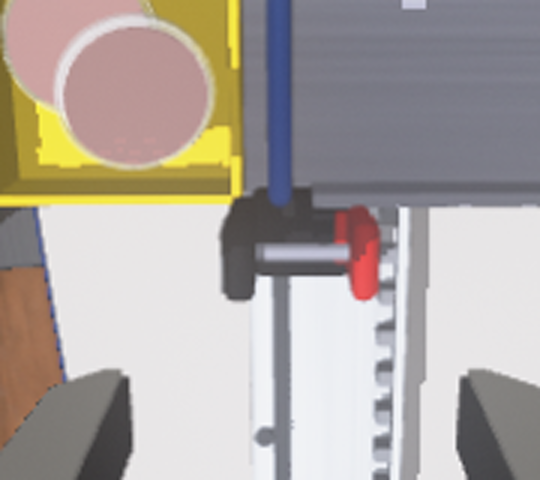

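The gate is closed and the tab released: the carriage spans x -99.5 to -49.6, the same as at the start. Next, the first bottle.

```bash
python3 -m creep '[0,0,0,-0.8,1.5,0,0.7, 0,0,0,-1.6,3,0,0.7, 0,0,0,-2.5,4.5,0,0.7, 0,0,0,-3.2,5.8,0,0.7, 0,0,0,-3.2,5.8,0,0.7, 0,0,0,-3.2,5.8,0,0.7]'
python3 - <<'E'
from rig import r
from h import *
np.set_printoptions(precision=1,suppress=True)
o=r.get_obs();print(o["eef_pos"]*1000,o["ee_rot"])
for n in ("wrist","top"):
    c=r.camera(n); P=world(c)*1000; z=P[...,2]
    wh=(c["img"].min(-1)>110)&(z>84)&(z<98)&(abs(P[...,0]-590)<50)&(P[...,1]<-30)&(P[...,1]>-200); k,l,st,ce=cv2.connectedComponentsWithStats(wh.astype(np.uint8))
    for i in range(1,k):
        if st[i,4]>15: print(n,"cap",ce[i],st[i,4],cv2.minEnclosingCircle(P[l==i][:,:2].astype(np.float32)),np.median(z[l==i]))
E
```

```text
time_s: 30.42
eef_pos: [0.5861, -0.0717, 0.2091]
ee_rot: [-179.8, -0.0, 84.9]
wrist_force: [-0.4, -0.2, -0.4]
opening: 0.7
gripper_force: 0.0
[586.1 -71.7 209.1] [-179.8   -0.    84.9]
wrist cap [259.1 183.6] 428 ((587.5712890625, -70.94267272949219), 11.345662117004395) 92.31178410564178
wrist cap [267.9 260.3] 375 ((589.6707763671875, -156.286865234375), 11.61968994140625) 92.11344065322142
top cap [313.5 201.6] 99 ((589.4910888671875, -157.53306579589844), 11.21190071105957) 90.27246809515145
```

```bash
python3 -m creep '[0,0,0,0,0.06,1.8,0.7, 0,0,0,0,0.06,3.6,0.7, 0,0,0,0,0.06,5.2,0.7, 0,0,0,0,0.06,6.4,0.7, 0,0,0,0,0.06,7.1,0.7, 0,0,0,0,0.06,7.45,0.7, 0,0,0,0,0.06,7.45,0.7]' && python3 -m creep '[0,0,0,0,0,0,0.35, 0,0,0,0,0,0,0.35, 0,0,0,0,0,0,0.35, 0,0,0,0,0,0,0.35, 0,0,0,0,0,0,0.35, 0,0,0,0,0,0,0.35]' 35
```

```text
time_s: 31.4
eef_pos: [0.5891, -0.0723, 0.0256]
ee_rot: [180.0, 0.0, 84.9]
wrist_force: [0.4, -0.3, 0.0]
opening: 0.7
gripper_force: 0.0
time_s: 32.15
eef_pos: [0.5894, -0.0726, 0.0259]
ee_rot: [179.9, 0.0, 84.9]
wrist_force: [-1.9, 0.0, 5.6]
opening: 0.448
gripper_force: 35.0
```

```bash
python3 -m creep '[0,0,0,0,0,-0.8,0.35, 0,0,0,0,0,-2,0.35, 0,0,0,0,0,-3.5,0.35, 0,0,0,0,0,-4.7,0.35, 0,0,0,0,0,-5.2,0.35, 0,0,0,0,0,-5.2,0.35]' && python3 -m creep '[0,0,0,1,-0.2,0,0.35, 0,0,0,2.3,-0.6,0,0.35, 0,0,0,3.7,-1,0,0.35, 0,0,0,5.1,-1.4,0,0.35, 0,0,0,6.5,-1.8,0,0.35, 0,0,0,7.7,-2.1,0,0.35, 0,0,0,8.45,-2.1,0,0.35, 0,0,0,8.45,-2.1,0,0.35]' && python3 -m creep '[0,0,0,0,0,0.8,0.35, 0,0,0,0,0,1.6,0.35, 0,0,0,0,0,2.2,0.35, 0,0,0,0,0,2.6,0.35, 0,0,0,0,0,2.8,0.35, 0,0,0,0,0,2.8,0.35]'
```

```text
time_s: 32.9
eef_pos: [0.5895, -0.0725, 0.1562]
ee_rot: [179.9, 0.0, 84.9]
wrist_force: [-0.2, 0.5, -0.4]
opening: 0.453
gripper_force: 35.0
time_s: 33.9
eef_pos: [0.5549, 0.1433, 0.154]
ee_rot: [-179.9, 0.0, 85.0]
wrist_force: [0.5, -0.5, -0.7]
opening: 0.452
gripper_force: 35.0
time_s: 34.65
eef_pos: [0.5553, 0.1426, 0.085]
ee_rot: [-180.0, 0.0, 84.9]
wrist_force: [-0.5, 0.3, -1.3]
opening: 0.447
gripper_force: 35.0
```

```bash
python3 -m creep '[0,0,0,0,0,0.08,0.35, 0,0,0,0,0,0.14,0.35, 0,0,0,0,0,0.18,0.35, 0,0,0,0,0,0.18,0.35]'
```

```text
time_s: 35.15
eef_pos: [0.5555, 0.1427, 0.0809]
ee_rot: [180.0, -0.0, 84.9]
wrist_force: [-0.4, -0.2, 0.4]
opening: 0.449
gripper_force: 35.0
```

```bash
python3 -m creep '[0,0,0,0,0,0.04,0.35, 0,0,0,0,0,0.04,0.7, 0,0,0,0,0,0.04,0.7, 0,0,0,0,0,0.04,0.7, 0,0,0,0,0,-0.5,0.7, 0,0,0,0,0,-2,0.7, 0,0,0,0,0,-4,0.7, 0,0,0,0,0,-5,0.7]' && python3 -m creep '[0,0,0,-2,0.4,0,0.7, 0,0,0,-4,0.8,0,0.7, 0,0,0,-6,1.2,0,0.7, 0,0,0,-8,1.7,0,0.7, 0,0,0,-10,2.1,0,0.7, 0,0,0,-11.8,2.5,0,0.7, 0,0,0,-11.8,2.5,0,0.7, 0,0,0,-11.8,2.5,0,0.7]'
python3 - <<'E'
from rig import r
from h import *
np.set_printoptions(precision=1,suppress=True)
o=r.get_obs();print(o["eef_pos"]*1000,o["ee_rot"])
for n in ("wrist","top"):
    c=r.camera(n); P=world(c)*1000; z=P[...,2]
    wh=(c["img"].min(-1)>110)&(((z>84)&(z<98))|((z>138)&(z<152)))&(P[...,0]<630)&(P[...,0]>510)&(P[...,1]<200)&(P[...,1]>-200); k,l,st,ce=cv2.connectedComponentsWithStats(wh.astype(np.uint8))
    for i in range(1,k):
        if st[i,4]>15: print(n,"cap",ce[i],st[i,4],cv2.minEnclosingCircle(P[l==i][:,:2].astype(np.float32)),np.median(z[l==i]))
E
```

```text
time_s: 36.15
eef_pos: [0.5567, 0.1429, 0.2103]
ee_rot: [179.7, -0.1, 84.9]
wrist_force: [0.5, -0.1, -0.4]
opening: 0.702
gripper_force: 0.0
time_s: 37.15
eef_pos: [0.5915, -0.1564, 0.2062]
ee_rot: [180.0, -0.0, 84.9]
wrist_force: [-0.3, -0.3, -0.4]
opening: 0.7
gripper_force: 0.0
[ 591.5 -156.4  206.2] [180.   -0.   84.9]
wrist cap [255.1 185.1] 431 ((589.416015625, -156.26097106933594), 11.476226806640625) 92.34724378837723
top cap [157.9 211.2] 106 ((554.7902221679688, 141.1536407470703), 10.643572807312012) 145.58608388872614
```

Bottle a stands on the deck with its cap at z 146 mm. Next, bottle b.

```bash
python3 -m creep '[0,0,0,0,-0.04,1.8,0.7, 0,0,0,0,-0.04,3.6,0.7, 0,0,0,0,-0.04,5.2,0.7, 0,0,0,0,-0.04,6.4,0.7, 0,0,0,0,-0.04,7,0.7, 0,0,0,0,-0.04,7.2,0.7, 0,0,0,0,-0.04,7.2,0.7]' && python3 -m creep '[0,0,0,0,0,0,0.35, 0,0,0,0,0,0,0.35, 0,0,0,0,0,0,0.35, 0,0,0,0,0,0,0.35, 0,0,0,0,0,0,0.35, 0,0,0,0,0,0,0.35]' 35 && python3 -m creep '[0,0,0,0,0,-0.8,0.35, 0,0,0,0,0,-2,0.35, 0,0,0,0,0,-3.5,0.35, 0,0,0,0,0,-4.7,0.35, 0,0,0,0,0,-5.2,0.35, 0,0,0,0,0,-5.2,0.35]'
```

```text
time_s: 38.12
eef_pos: [0.5912, -0.1566, 0.0267]
ee_rot: [179.9, 0.0, 85.0]
wrist_force: [0.5, -0.4, 0.7]
opening: 0.701
gripper_force: 0.0
time_s: 38.88
eef_pos: [0.5909, -0.1569, 0.0263]
ee_rot: [180.0, 0.0, 84.9]
wrist_force: [-1.3, 0.4, 5.9]
opening: 0.45
gripper_force: 35.0
time_s: 39.62
eef_pos: [0.591, -0.1568, 0.1566]
ee_rot: [179.9, 0.0, 84.9]
wrist_force: [0.1, -0.4, -1.5]
opening: 0.448
gripper_force: 35.0
```

```bash
python3 -m creep '[0,0,0,1,-0.2,0,0.35, 0,0,0,2.3,-0.6,0,0.35, 0,0,0,3.7,-1,0,0.35, 0,0,0,5.1,-1.5,0,0.35, 0,0,0,6.5,-2,0,0.35, 0,0,0,7.9,-2.4,0,0.35, 0,0,0,8.75,-2.5,0,0.35, 0,0,0,8.75,-2.5,0,0.35]' && python3 -m creep '[0,0,0,0,0,0.8,0.35, 0,0,0,0,0,1.6,0.35, 0,0,0,0,0,2.2,0.35, 0,0,0,0,0,2.6,0.35, 0,0,0,0,0,2.8,0.35, 0,0,0,0,0,2.8,0.35]' && python3 -m creep '[0,0,0,0,0,0.08,0.35, 0,0,0,0,0,0.14,0.35, 0,0,0,0,0,0.18,0.35, 0,0,0,0,0,0.18,0.35]'
```

```text
time_s: 40.62
eef_pos: [0.5462, 0.068, 0.1537]
ee_rot: [-179.8, 0.0, 85.1]
wrist_force: [-0.7, 0.1, -1.0]
opening: 0.447
gripper_force: 35.0
time_s: 41.38
eef_pos: [0.5476, 0.0667, 0.0856]
ee_rot: [-180.0, 0.0, 84.9]
wrist_force: [-0.3, 0.5, -1.0]
opening: 0.451
gripper_force: 35.0
time_s: 41.88
eef_pos: [0.5477, 0.0668, 0.0813]
ee_rot: [180.0, -0.0, 84.9]
wrist_force: [0.4, 0.6, -0.4]
opening: 0.446
gripper_force: 35.0
```

```bash
python3 -m creep '[0,0,0,0,0,0.05,0.35, 0,0,0,0,0,0.05,0.7, 0,0,0,0,0,0.05,0.7, 0,0,0,0,0,0.05,0.7, 0,0,0,0,0,-0.5,0.7, 0,0,0,0,0,-2,0.7, 0,0,0,0,0,-4,0.7, 0,0,0,0,0,-5.5,0.7]' && python3 -m creep '[0,0,0,-1.5,-1,0,0.7, 0,0,0,-3,-2,0,0.7, 0,0,0,-5,-3,0,0.7, 0,0,0,-6.5,-4,0,0.7, 0,0,0,-8,-5,0,0.7, 0,0,0,-8,-5,0,0.7, 0,0,0,-8,-5,0,0.7]'
python3 - <<'E'
from rig import r
from h import *
np.set_printoptions(precision=1,suppress=True)
o=r.get_obs();print(o["eef_pos"]*1000,o["time_s"])
c=r.camera("top"); np.savez("pics/top5.npz",**c); cv2.imwrite("pics/top5.png",cv2.resize(c["img"][100:340,100:400,::-1],None,fx=2,fy=2)); P=world(c)*1000; z=P[...,2]
for k,v in scr(c)[0].items(): print(k,v)
wh=(c["img"].min(-1)>110)&(z>138)&(z<152)&(P[...,0]<630)&(P[...,0]>510)&(P[...,1]<200)&(P[...,1]>-200); k,l,st,ce=cv2.connectedComponentsWithStats(wh.astype(np.uint8))
for i in range(1,k):
    if st[i,4]>15: print("cap",st[i,4],cv2.minEnclosingCircle(P[l==i][:,:2].astype(np.float32)),np.median(z[l==i]))
c=r.camera("side"); cv2.imwrite("pics/side5.png",c["img"][:,:,::-1])
E
```

```text
time_s: 42.88
eef_pos: [0.5482, 0.0668, 0.2222]
ee_rot: [179.8, -0.0, 84.9]
wrist_force: [0.9, 0.8, -0.7]
opening: 0.697
gripper_force: 0.0
time_s: 43.75
eef_pos: [0.4058, -0.1214, 0.2195]
ee_rot: [179.9, 0.0, 84.9]
wrist_force: [0.2, -0.5, 0.7]
opening: 0.7
gripper_force: 0.0
[ 405.8 -121.4  219.5] 43.75
base (((571.2930908203125, -260.1875305175781), (40.26265335083008, 76.08808135986328), 4.292651653289795), 365, np.float64(0.0222))
fin (((571.1334838867188, -260.22320556640625), (15.663981437683105, 48.06059265136719), 5.089975357055664), 179, np.float64(0.0949))
mat (((570.205078125, -259.49139404296875), (83.90625, 105.03596496582031), 4.712939739227295), 967, np.float64(-0.0006))
cap 107 ((554.965087890625, 141.32350158691406), 11.017932891845703) 145.60492280817738
cap 116 ((546.7905883789062, 64.64918518066406), 11.297952651977539) 145.70909829337617
```

View pics/top5.png

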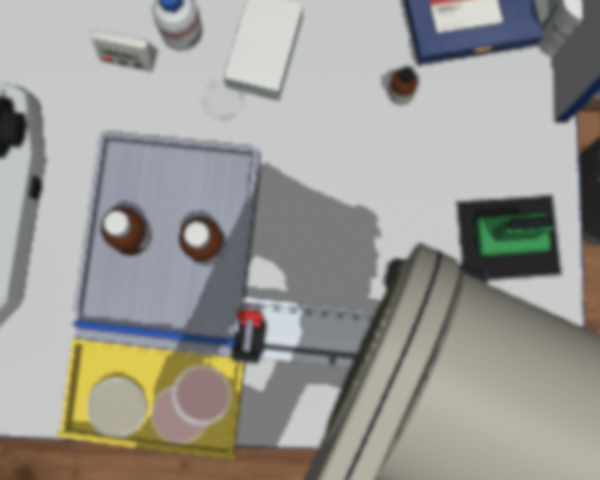

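View pics/side5.png

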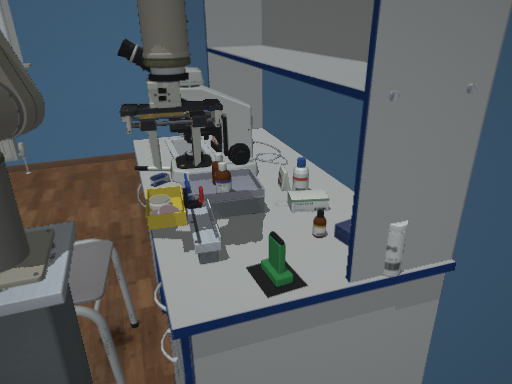

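The bottles stand upright on the deck at (123,230) and (203,238), the gate is closed and the dishes are in the tray. The scraper is upright on its mat at (514,238), and the carton and small bottle haven't moved.

```bash
python3 -c "
from rig import r
print(r.job_done())"
```

```text
the job is handed in; nothing more can be done
None
```

The job is handed in at about 44 s of the 210 s limit: all four dishes are in the tray, the scraper is upright on its mat, the gate is closed and looks locked (tab back at its starting width), and both stain bottles stand on the deck; one pink dish rests partly on the other, about level with the tray rim.

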